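# Open the welder's toolbox by its pop-out T-handle

### The arm

A 6-joint arm with a two-finger parallel gripper is mounted at the origin on the work surface. World frame = base frame: x ahead of the robot, y to its left, z up, the work surface at z = 0. Lengths are in mm, angles in rad, forces in N, time in s.
With the tool pointing down it reaches from about 300 to 775 mm from the base axis. Payload 14.6 kg.
Tool frame: the origin (TCP) lies midway between the tips of the shut fingers; the grasp point (between the pads) lies 19 mm behind it (grip_depth is the distance from the TCP to the grasp point, in mm); z points along the fingers, y is the direction in which the jaws open and shut (so a half turn about z gives the same grasp; the last joint's range is limited). The gripper opens to 94 mm and grips with 3 to 60 N. Pads are 16 mm wide; open, the fingers measure 119 mm over their backs; the gripper's body (75 mm by 177 mm) begins 78 mm behind the grasp point.
Start: joints at [-1.261, 0.3, 1.521, -0, 1.321, -0.067], TCP at [202.363, -511.408, 205.446] pointing down, gripper open.
Joint ranges: [-3.03, 3.03], [-0.79, 2.21], [0.23, 2.52], [-1.04, 4.18], [0, 3.07], [-2.55, 2.55]. Speed limits (rad/s): [2.22, 2.22, 2.57, 3.14, 3.14, 3.14].

### API

Orientations are given as [roll, pitch, yaw] about the fixed x, y, z axes, in that order (R = Rz(yaw) Ry(pitch) Rx(roll)).
In Python, from cell import read_state, camera, camera_info, sign_off, grip_depth gives the robot as it stands.
- The arm moves only by the tool drive_tool, never from a script. Its argument "motion" is one flat list of numbers, 4 for each row, row after row: the shift along the tool's x, y, z in mm, then the turn about the tool's z in rad. A call has 1 to 8 rows; each row shifts and turns the pose as measured when the row begins, along the tool's axes as they then stand; what a row does not reach is not made up. A row lasts 1/12 s, in which the tool goes at most 41.7 mm and 7.16 degrees, less where a joint would pass 70% of its speed; a pose out of reach is approached as far as the arm can. A call is refused whole if a number of a shift passes 41.7 or a number of a turn 0.125, either way. A call with a gripper value outside its range is refused whole. "jaw" is the closure, from 0 (fully open) to 1 (shut), set as the call begins (left out, the last holds). The fingers move at their own pace and stop on an object; "grip_force" is the grip in N (left out, the last holds). Time passes only in rows, so rows that do not move let the fingers close. It gives the time, the measured TCP pose, the force and the opening at its end, in the units of the state.
- read_state(): the state, without advancing time (a new reading comes with each control period).
- camera(name): name is "scene" or "top" or "wrist"; returns the picture (480x640x3 uint8, red, green, blue); there is no depth.
- camera_info(name): a dict with "fovy" (degrees; the focal length in pixels is half the picture's height over the tangent of half this angle, whatever the lens; pixels are square), "cx", "cy" (the principal point, pixels), "k1" (the pictures are not rectified: a ray, as slopes to the right and down, at radius r is drawn at 1 + k1 r^2 times it, then the intrinsics apply), "camera_from_world" (4x4, takes a point from world to camera coordinates). Camera axes: x right, y up, looking along -z (the intrinsics and any distortion apply to the point x, -y, -z); pixel columns grow to the right and rows downward; lengths in mm; the calibration is good to about 2 mm. A picture is of the moment at which its call begins: read the wrist's pose just before it. camera_info takes no time and is no camera call; for the wrist camera it gives the pose at the moment of the call.
- sign_off(): hands the job in, once; it reports no verdict.
The state is a dict: "clock": time; "joints": joint angles; "qd": joint speeds; "effort": joint torques, N m; "eef_pos": TCP position; "eef_rot": TCP orientation; "wrist_force": force on the tool from outside, world axes, zero at the start; "moment": the same for the moment, N m; "finger_gap": finger opening in mm.
Only numpy, scipy, OpenCV 4.12 (cv2) and the standard library are available. Lean on these libraries where they do the work, as an engineer would, in place of code of your own. Each camera call takes 0.05 s, during which the arm holds its last target. There are 200 camera calls.

### The job

Open the blue toolbox on the welding bench: press the red release button in the middle of the T-handle so that the handle pops out, turn the handle clockwise until you feel it come up against its stop (do not force it past), then lift the lid by the handle until its front edge stands a good hand's width (about 100 mm) above the box, where its stiff hinges hold it. Work gently: do not hammer the button, wrench the latch or knock the things standing beside the box; let go of everything at the end.

Things in the scene. Friction and masses are not known exactly. Their poses are not given: they have to be found in the camera images.
- toolbox: Blue sheet-steel toolbox fixed to the bench, 250 mm deep (x), 340 mm wide (y), 146 mm high with its lid closed. Origin: centre of its underside. Its front (-x) faces the robot, its lid is hinged along the far (+x) top edge.
- t_handle (a point): Middle of the aluminium T-handle bar: 84 mm long (its own y), 18 mm wide, 12 mm high, flat upright sides; its z points out of the lid along the spindle. 45 mm behind the lid's front edge, 205 mm from the hinge line. A 14 mm thick stem carries it from below. The popped handle is sprung: a push of 6 to 8 N moves it inwards.
- dish (a point): Centre of the foot of the dark cast dish on the lid's top, 116 mm (y) x 46 mm (x), 12 mm high, with a slot in which the pushed-in bar lies, along the lid's front edge. Bar top above the lid: 17 mm pushed in, 45 mm popped out (its underside then 33 mm above the lid, 21 mm above the dish).
- button_top (a point): Top face of the red release button, 13 mm in diameter, in the middle of the T-handle, 8 mm above the bar's top. Sprung, 6 mm travel: the catch lets go at about 3 mm (6 N), it bottoms at 6 mm (9.5 N); more than 25 N damages it. The T-handle is sprung out with about 8 N and rises with the finger as this is withdrawn.
- pop (a joint): How far the T-handle stands out of its dish: 0 pushed in and caught, 0.028 m fully popped out.
- turn (a joint): Turn of the T-handle, rad, clockwise seen from above, 0 locked. It takes up to 0.2 N m. The cam inside passes clear of its keeper only about 0.05 rad before it meets its stop. Cams are set by hand: the stop comes anywhere from 0.9 to 1.5 rad and can only be felt. More than about 0.7 N m against the stop damages it.
- lid_panel (a joint): Opening of the lid, rad, 0 closed. Its stiff sprung hinges hold it where it is left; lifting takes about 10 N at the handle. A rubber seal lifts it about 3 mm at the front once the latch is clear. Pulling up with more than about 40 N while it is latched bends the cam.
- lid_hinge (a point): Middle of the lid's hinge line, at the far top edge of the box, 140 mm above the bench; the lid turns about this point's y axis.
- pipe_coupon: Bystander: steel pipe stub 75 mm high on a flange of 84 mm diameter, loose. Origin: centre of its underside.
- spray_can: Bystander: yellow spray can with a red nozzle cap, 60 mm in diameter, 160 mm high, loose. Origin: centre of its underside.
- magnet: Bystander: red welding-square magnet, 75 x 46 mm, 28 mm high, loose. Origin: centre of its underside.
- hammer: Bystander: hammer lying on the bench. Origin: underside, about its middle.

How it is judged (in metres and radians):
On the way, in this order (a step that is already met when the one before it is completed fails the run):
1. the button is pressed and the T-handle has popped out (value of joint pop above 0.024 m and value of joint turn below 0.3 rad and value of joint lid_panel below 0.05 rad), for 0.2 s.
2. the popped-out handle is turned, the lid still down (value of joint turn above 0.75 rad and value of joint lid_panel below 0.05 rad), for 0.2 s.
At the end, for the whole second after the job is handed in: The lid stands still, open by at least 0.36 rad (its front edge 88 mm up), the T-handle popped out (over 20 mm) and turned by more than 0.75 rad, the robot touching nothing (value of joint lid_panel above 0.36 rad and velocity of joint lid_panel between -0.03 and 0.03 rad/s and value of joint turn above 0.75 rad and value of joint pop above 0.02 m).
It fails at once if the button is pressed with more than 25 N (contact force between anything else and button above 25 N).
It fails at once if the cam is forced against its stop with more than 30 N (about 0.7 N m on the handle) (contact force between cam_c0 and lid_panel_c1 above 30 N).
It fails at once if the latched lid is wrenched: cam on keeper over 60 N (contact force between cam_c0 and toolbox_c0 above 60 N).
It fails at once if a bystander is moved by more than 15 mm (distance of any of pipe_coupon, spray_can, magnet, hammer from where it was at the start of the episode above 0.015 m).
It also fails if it takes over 61 s, if anything falls off the work surface, if the arm or the gripper's body presses on something with over 40 N, if the wrist force passes 120 N, or if a joint passes its speed limit or range.

## Working session

There is one attempt and no reset: what is moved stays moved. The work goes in short steps, Python scripts to look and compute and a tool call to move; the robot and the scene stay as the last step left them, time stands still between calls to the robot, and variables do not carry over. Pictures are saved under pics/ and viewed, on a budget of 10 in all, crops included, one or two more only if the job needs it, and the job is handed in when it is done.

Besides the shell and the picture viewer there is one more tool, called after "Emit:" in YAML: its name, and indented under it one key for each argument. drive_tool: Moves the arm, as the interface text tells. Its arguments: {"type":"object","properties":{"motion":{"type":"array","items":{"type":"number"}},"jaw":{"type":"number"},"grip_force":{"type":"number"}},"required":["motion"]}

```bash
mkdir -p pics; ls
python3 - <<'E'
from cell import *
import cv2, numpy as np
print(read_state(), grip_depth)
for n in ("scene","top"):
    im=camera(n); i=camera_info(n); print(n,i)
    cv2.imwrite(f"pics/{n}0.png",im[:,:,::-1])
E
```

```text
pics
{'clock': 0.0, 'joints': array([-1.26062648e+00,  3.00454462e-01,  1.52158507e+00, -2.39654201e-05,
        1.32070114e+00, -6.65928430e-02]), 'qd': array([-0.0005978 , -0.00060983, -0.00053073,  0.00180192, -0.00192361,
        0.00108219]), 'effort': array([ 2.01202478e-03, -5.31806266e+01, -3.52735126e+01,  7.08792591e-02,
        2.45158287e-02, -9.54042025e-05]), 'eef_pos': array([ 202.26560294, -511.17204309,  204.89376939]), 'eef_rot': array([-3.14044563e+00, -5.32321466e-05,  3.76768601e-01]), 'wrist_force': array([0.24190901, 0.23408608, 0.05113673]), 'moment': array([-0.04285013, -0.03353143, -0.02442212]), 'finger_gap': 94.12272052344916} 18.8
scene {'fovy': 44.43065185564239, 'cx': 308.77921976023083, 'cy': 239.9835146271812, 'k1': -0.1814757976955935, 'camera_from_world': array([[ 1.68996802e-01,  9.85527795e-01,  1.32304857e-02,
        -6.75815118e+01],
       [-6.00784819e-01,  9.23616263e-02,  7.94057259e-01,
         2.42403702e+02],
       [ 7.81343511e-01, -1.42141812e-01,  6.07698958e-01,
        -1.60897513e+03],
       [ 0.00000000e+00,  0.00000000e+00,  0.00000000e+00,
         1.00000000e+00]])}
top {'fovy': 44.077187002330994, 'cx': 330.1040330538285, 'cy': 235.07619553815894, 'k1': -0.09494391557738198, 'camera_from_world': array([[ 1.72400570e-02, -9.99821212e-01,  7.76686567e-03,
        -3.81095401e+01],
       [ 9.98623726e-01,  1.76031935e-02,  4.94042700e-02,
        -5.89319132e+02],
       [-4.95321587e-02,  6.90444391e-03,  9.98748664e-01,
        -1.26869991e+03],
       [ 0.00000000e+00,  0.00000000e+00,  0.00000000e+00,
         1.00000000e+00]])}
```

View pics/scene0.png

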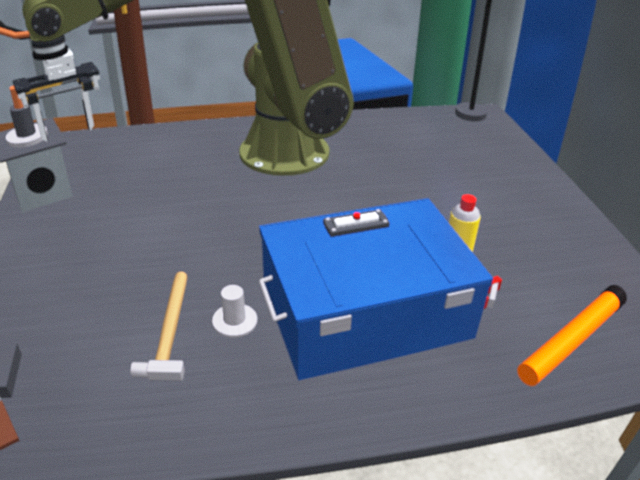

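View pics/top0.png

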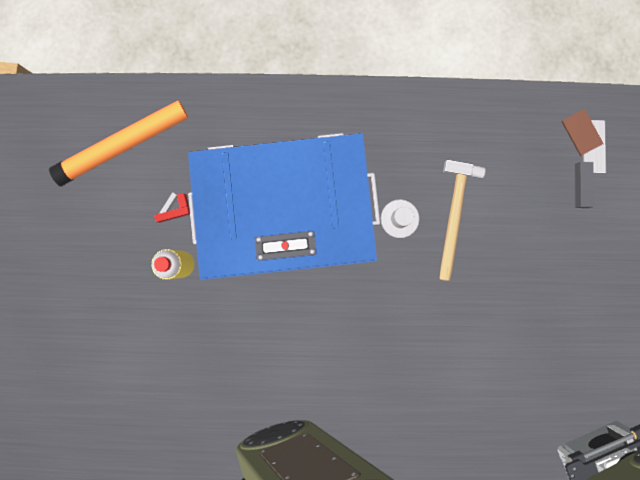

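The scene view shows the closed box with its red button at about (357,216). In the top view the button is at (285,245), the dish around it, and the lid's front edge runs from (200,279) to (377,262). The can and magnet are on the box's +y side, the pipe and hammer on its -y side.

```bash
cat > h.py <<'E'
from cell import *
import cv2, numpy as np
def ray(i,px):
    f=240/np.tan(np.radians(i["fovy"]/2)); d=(np.array(px,float)-[i["cx"],i["cy"]])/f
    u=d.copy()
    for _ in range(30): u=d/(1+i["k1"]*(u@u))
    T=i["camera_from_world"]; R=T[:3,:3]; v=R.T@np.array([u[0],-u[1],-1]); return -R.T@T[:3,3], v/np.linalg.norm(v)
def tri(rs):
    A=sum(np.eye(3)-np.outer(v,v) for c,v in rs); b=sum((np.eye(3)-np.outer(v,v))@c for c,v in rs)
    p=np.linalg.solve(A,b); return p,[round(float(np.linalg.norm(np.cross(p-c,v))),2) for c,v in rs]
def atz(i,px,z):
    c,v=ray(i,px); return c+v*(z-c[2])/v[2]
def red(im,near,r=12):
    h=cv2.cvtColor(im,cv2.COLOR_RGB2HSV).astype(int)
    m=((h[...,0]<8)|(h[...,0]>172))&(h[...,1]>150)&(h[...,2]>90)
    y,x=np.nonzero(m); k=np.hypot(x-near[0],y-near[1])<r
    return np.array([x[k].mean(),y[k].mean()]),int(k.sum())
E
python3 - <<'E'
from h import *
a=cv2.imread("pics/scene0.png")[:,:,::-1].copy();b=cv2.imread("pics/top0.png")[:,:,::-1].copy()
s,t=camera_info("scene"),camera_info("top")
pa,na=red(a,(357,216));pb,nb=red(b,(285,245)); print(pa,na,pb,nb)
print("button",tri([ray(s,pa),ray(t,pb)]))
for p in [(200,279),(377,262),(362,134),(189,152)]: print("corner",atz(t,p,146).round(1))
for p in [(263,246.5),(308,243)]: print("bar",atz(t,p,163).round(1))
for n,p,z in [("can",(162,265),160),("pipe",(404,217),75)]: print(n,atz(t,p,z).round(1))
# white bar in top image
h=cv2.cvtColor(b,cv2.COLOR_RGB2HSV); m=((h[...,1]<60)&(h[...,2]>170)).astype(np.uint8); m[:230]=0;m[262:]=0;m[:,:258]=0;m[:,314:]=0
y,x=np.nonzero(m); print(len(x),cv2.minAreaRect(np.c_[x,y].astype(np.float32)))
E
```

```text
[356.5 215.5] 32 [284.5 245. ] 30
button (array([561.69908157,  59.20076191, 169.35526208]), [0.45, 0.45])
corner [493.5 224.3 146. ]
corner [ 532.7 -118.9  146. ]
corner [783.5 -86.2 146. ]
corner [742.1 253.5 146. ]
bar [558.4 101.2 163. ]
bar [566.6  15.2 163. ]
can [519.3 295.9 160. ]
pipe [ 627.1 -179.8   75. ]
425 ((284.66986083984375, 245.0323944091797), (21.192514419555664, 55.42056655883789), 84.4006576538086)
```

Emit:
drive_tool:
  motion: [0, 0, 0, -0.12, 0, 0, 0, -0.12, 0, 0, 0, -0.12, 0, 0, 0, -0.12, 0, 0, 0, -0.12, 0, 0, 0, -0.12, 0, 0, 0, -0.12, 0, 0, 0, -0.12]
  jaw: 1
  grip_force: 20

```text
clock: 0.77
eef_pos: [201.9, -510.0, 202.1]
eef_rot: [-3.138, -0.006, 1.371]
wrist_force: [-0.1, -1.0, -0.4]
finger_gap: 44.1
```

Emit:
drive_tool:
  motion: [0, 0, -10, -0.11, 0, 0, -10, -0.11, 0, 0, -5, -0.1, 30, 25, 0, 0, 30, 25, 0, 0, 30, 25, 0, 0, 30, 25, 0, 0, 30, 25, 0, 0]

```text
clock: 1.43
eef_pos: [303.0, -340.7, 225.4]
eef_rot: [-3.138, -0.014, 1.71]
wrist_force: [1.0, -0.7, 0.1]
finger_gap: 0.8
```

Emit:
drive_tool:
  motion: [30, 25, 0, 0, 30, 25, 0, 0, 30, 25, 0, 0, 30, 25, 0, 0, 30, 25, 0, 0, 30, 25, 0, 0, 30, 25, 0, 0, 0, 0, 0, 0]

```text
clock: 2.1
eef_pos: [452.5, -90.3, 227.1]
eef_rot: [-3.138, -0.015, 1.713]
wrist_force: [-1.2, 0.1, 0.0]
finger_gap: 0.6
```

```bash
cat > to.py <<'E'
from h import *
import sys
from scipy.spatial.transform import Rotation as Ro
s=read_state(); R=Ro.from_euler("xyz",s["eef_rot"]).as_matrix()
t=np.array([float(v) for v in sys.argv[1:4]])
print("shift",(R.T@(t-s["eef_pos"])).round(1),"turn",round(s["eef_rot"][2]-float(sys.argv[4]),3))
print(s["clock"],s["eef_pos"].round(1),s["eef_rot"].round(3),"F",s["wrist_force"].round(1),"M",s["moment"].round(2),s["joints"].round(2),s["finger_gap"])
E
python3 to.py 561.7 59.2 200 1.689
```

```text
shift [132.  129.5  28.6] turn 0.024
2.1 [452.5 -90.3 227.1] [-3.138 -0.015  1.713] F [-1.2  0.1  0. ] M [-0.08 -0.15  0.07] [-0.28  0.09  1.72  0.01  1.34 -0.43] 0.5889429669953721
```

Emit:
drive_tool:
  motion: [26, 25, 0, 0.024, 26, 25, 0, 0, 26, 25, 0, 0, 26, 25, 0, 0, 26, 26, 0, 0, 0, 0, 0, 0, 0, 0, 0, 0]

```text
clock: 2.68
eef_pos: [565.1, 63.0, 225.8]
eef_rot: [-3.133, -0.015, 1.691]
wrist_force: [0.1, -0.7, -0.5]
finger_gap: 0.3
```

```bash
python3 to.py 561.7 59.2 200 1.689
python3 - <<'E'
from h import *
i=camera_info("wrist"); im=camera("wrist"); print(i)
cv2.imwrite("pics/wrist1.png",im[:,:,::-1])
E
```

```text
shift [-3.7 -3.6 25.7] turn 0.002
2.6833 [565.1  63.  225.8] [-3.133 -0.015  1.691] F [ 0.1 -0.7 -0.5] M [-0.06 -0.11  0.04] [ 0.04  0.33  1.43  0.01  1.39 -0.08] 0.34471414153345353
{'fovy': 65.31950439188932, 'cx': 315.6586112061909, 'cy': 243.3411123015297, 'k1': -0.0631383629179299, 'camera_from_world': array([[ 9.92791447e-01,  1.19572300e-01, -8.22235732e-03,
        -5.66199755e+02],
       [-1.17587033e-01,  9.58431589e-01, -2.59965727e-01,
         3.63620608e+01],
       [-2.32041329e-02,  2.59058593e-01,  9.65582836e-01,
        -4.14283012e+02],
       [ 0.00000000e+00,  0.00000000e+00,  0.00000000e+00,
         1.00000000e+00]])}
```

View pics/wrist1.png

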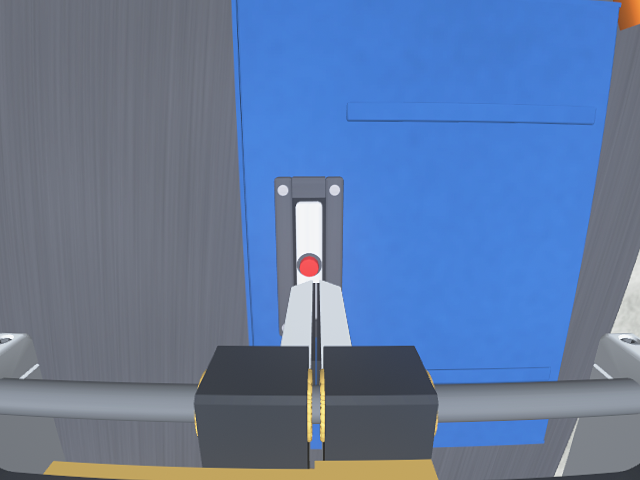

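The wrist picture shows the bar upright in the image, so yaw is aligned. The button is at about (309,266) and the shut fingertips at (316,285).

```bash
python3 - <<'E'
from h import *
a=cv2.imread("pics/wrist1.png")[:,:,::-1].copy()
w=camera_info("wrist");s,t=camera_info("scene"),camera_info("top")
p,n=red(a,(309,266),16); print(p,n)
r=[ray(w,p),ray(s,(356.5,215.5)),ray(t,(284.5,245))]
print(tri(r),tri(r[:2]),tri([r[0],r[2]]), atz(w,p,170))
print("bar",atz(w,(309,203),163),atz(w,(309,255),163))
E
python3 to.py 561.7 59.2 200 1.689
```

```text
[308.70731707 266.11149826] 287
(array([560.54106331,  59.70398232, 168.20460876]), [1.18, 0.64, 1.3]) (array([559.36885097,  59.7450035 , 167.49526065]), [0.35, 0.35]) (array([560.70198292,  59.85582873, 167.0297084 ]), [1.17, 1.17]) [559.49443316  60.92128342 170.        ]
bar [554.82857073 101.51977841 163.        ] [558.87489335  66.4334369  163.        ]
shift [-3.5 -3.3 25.7] turn 0.001
2.7333 [564.8  62.7 225.7] [-3.133 -0.015  1.69 ] F [-0.4  0.2 -0.4] M [-0.05 -0.13 -0.  ] [ 0.04  0.33  1.43  0.01  1.39 -0.08] 0.46844972281916974
```

Emit:
drive_tool:
  motion: [-1.1, -2.4, 12, 0, -1.1, -2.4, 12, 0, 0, 0, 12, 0, 0, 0, 8, 0, 0, 0, 0, 0, 0, 0, 0, 0]

```text
clock: 3.23
eef_pos: [557.3, 54.7, 181.1]
eef_rot: [-3.134, -0.014, 1.685]
wrist_force: [1.0, -0.9, 0.2]
finger_gap: 0.9
```

```bash
python3 to.py 560.3 60 175 1.689
```

```text
shift [4.9 3.6 6.1] turn -0.004
3.2333 [557.3  54.7 181.1] [-3.134 -0.014  1.685] F [ 1.  -0.9  0.2] M [-0.05 -0.12 -0.02] [ 0.03  0.35  1.52  0.01  1.29 -0.09] 0.9167667777161012
```

Emit:
drive_tool:
  motion: [4, 3, 2, 0, 0, 0, 1, 0, 0, 0, 0, 0, 0, 0, 0, 0]

```text
clock: 3.57
eef_pos: [560.6, 58.6, 180.0]
eef_rot: [-3.137, -0.014, 1.683]
wrist_force: [-0.1, -0.4, 0.2]
finger_gap: 0.5
```

```bash
python3 to.py 560.3 60 175 1.689
```

```text
shift [ 1.4 -0.1  5. ] turn -0.006
3.5667 [560.6  58.6 180. ] [-3.137 -0.014  1.683] F [-0.1 -0.4  0.2] M [-0.03 -0.11 -0.01] [ 0.03  0.35  1.51  0.01  1.28 -0.08] 0.4716847478083446
```

Emit:
drive_tool:
  motion: [1.3, 0, 2, 0, 0, 0, 2, 0, 0, 0, 2, 0, 0, 0, 1, 0]

```text
clock: 3.9
eef_pos: [560.7, 60.3, 173.1]
eef_rot: [-3.138, -0.014, 1.684]
wrist_force: [0.2, -1.0, -0.6]
finger_gap: 0.6
```

```bash
python3 - <<'E'
from h import *
print(read_state()["wrist_force"])
im=camera("wrist"); cv2.imwrite("pics/wrist2.png",cv2.resize(im[180:330,220:420,::-1],(800,600)))
E
python3 to.py 560.3 60 170 1.689
```

```text
[ 0.20353708 -1.03365725 -0.60463084]
shift [-0.3 -0.3  3. ] turn -0.005
3.95 [560.6  60.3 173. ] [-3.138 -0.014  1.684] F [0.2 0.6 0.1] M [-0.02 -0.1   0.01] [ 0.04  0.36  1.52  0.01  1.27 -0.08] 0.48389508725993247
```

View pics/wrist2.png

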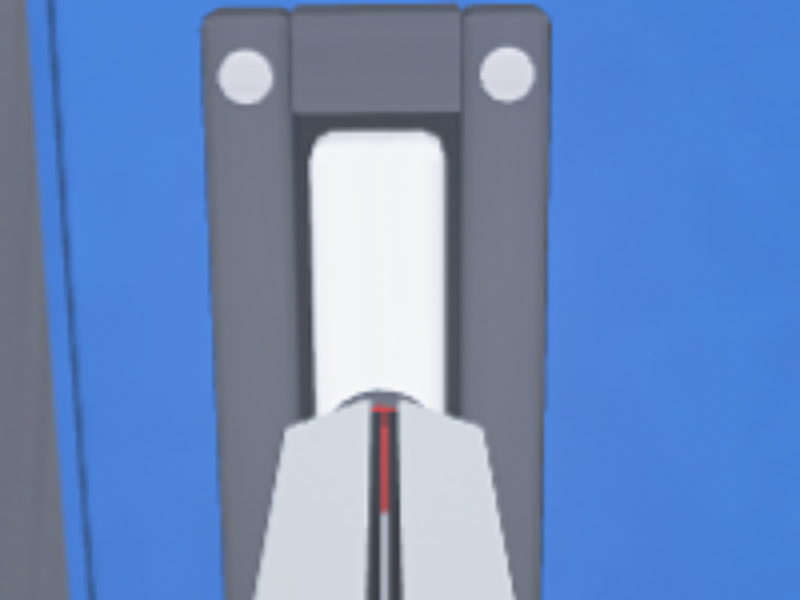

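The fingertips sit centred over the button, which just shows at (384,410) in the crop. Next I press gently.

Emit:
drive_tool:
  motion: [0, 0, 1.5, 0, 0, 0, 1, 0, 0, 0, 1, 0]

```text
clock: 4.2
eef_pos: [560.7, 60.3, 170.0]
eef_rot: [-3.138, -0.014, 1.684]
wrist_force: [-2.8, 0.5, 8.4]
finger_gap: 0.5
```

Emit:
drive_tool:
  motion: [0, 0, 1, 0, 0, 0, 1, 0]

```text
clock: 4.37
eef_pos: [560.8, 60.3, 169.2]
eef_rot: [-3.139, -0.014, 1.684]
wrist_force: [-5.1, -0.4, 8.7]
finger_gap: 0.6
```

Emit:
drive_tool:
  motion: [0, 0, 1, 0, 0, 0, 1, 0]

```text
clock: 4.53
eef_pos: [560.8, 60.3, 168.5]
eef_rot: [-3.14, -0.014, 1.684]
wrist_force: [-4.7, -0.2, 8.1]
finger_gap: 0.5
```

Emit:
drive_tool:
  motion: [0, 0, 1, 0, 0, 0, 1, 0]

```text
clock: 4.7
eef_pos: [560.8, 60.3, 167.9]
eef_rot: [-3.141, -0.014, 1.684]
wrist_force: [-3.8, -0.4, 8.2]
finger_gap: 0.6
```

Emit:
drive_tool:
  motion: [0, 0, 1, 0, 0, 0, 1, 0]

```text
clock: 4.87
eef_pos: [560.8, 60.3, 167.3]
eef_rot: [3.141, -0.013, 1.684]
wrist_force: [-4.3, -0.4, 8.8]
finger_gap: 0.3
```

Emit:
drive_tool:
  motion: [0, 0, 1.5, 0, 0, 0, 1.5, 0]

```text
clock: 5.03
eef_pos: [560.8, 60.3, 166.0]
eef_rot: [3.14, -0.013, 1.684]
wrist_force: [-5.5, -0.4, 16.3]
finger_gap: 0.1
```

Emit:
drive_tool:
  motion: [0, 0, -1, 0, 0, 0, -3, 0, 0, 0, -3, 0, 0, 0, -3, 0]

```text
clock: 5.37
eef_pos: [560.8, 60.3, 178.5]
eef_rot: [3.138, -0.013, 1.684]
wrist_force: [-4.1, -0.2, 5.8]
finger_gap: 0.3
```

Emit:
drive_tool:
  motion: [0, 0, -4, 0, 0, 0, -4, 0, 0, 0, -4, 0, 0, 0, -4, 0]

```text
clock: 5.7
eef_pos: [560.8, 60.3, 197.2]
eef_rot: [3.136, -0.014, 1.684]
wrist_force: [-2.1, -0.4, 5.0]
finger_gap: 0.0
```

Emit:
drive_tool:
  motion: [0, 0, -5, 0, 0, 0, -10, 0, 0, 0, -15, 0, 0, 0, -10, 0, 0, 0, 0, 0, 0, 0, 0, 0]
  jaw: 1

```text
clock: 6.2
eef_pos: [560.8, 59.7, 240.6]
eef_rot: [3.135, -0.014, 1.684]
wrist_force: [-0.5, -0.7, -1.1]
finger_gap: 0.4
```

```bash
python3 - <<'E'
from h import *
out=[]
w=camera_info("wrist"); im=camera("wrist"); t=camera("top"); s=camera("scene")
p,n=red(im,(309,250),40);q,m=red(t,(285,245));u,k=red(s,(357,212),14);print(p,n,q,m,u,k)
r=[ray(w,p),ray(camera_info("scene"),u),ray(camera_info("top"),q)]
print(tri(r),tri(r[1:]))
cv2.imwrite("pics/wrist3.png",np.hstack([im[100:400,180:480,::-1],cv2.resize(s[170:270,300:420,::-1],(360,300))]))
E
python3 to.py 560.3 60 240 1.689
```

```text
[314.45015106 268.50151057] 331 [nan nan] 0 [357.09375 202.46875] 32
(array([nan, nan, nan]), [nan, nan, nan]) (array([nan, nan, nan]), [nan, nan])
shift [ 0.4 -0.3 -0.1] turn -0.005
6.35 [560.6  59.7 239.9] [ 3.137 -0.014  1.684] F [-0.1 -0.1 -0.1] M [-0.03 -0.04 -0.06] [ 0.03  0.3   1.44  0.01  1.4  -0.08] 0.5474581372808548h.py:17: RuntimeWarning: Mean of empty slice.
  return np.array([x[k].mean(),y[k].mean()]),int(k.sum())
  ret = ret.dtype.type(ret / rcount)
```

View pics/wrist3.png

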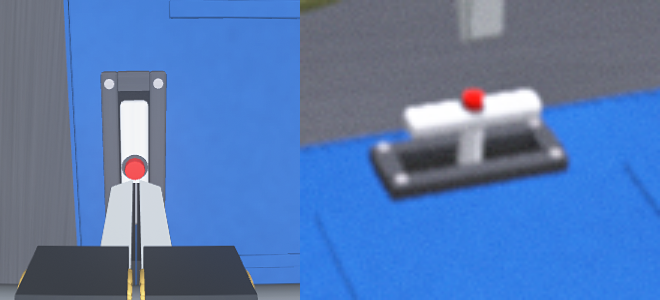

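The handle has popped: in the scene crop the bar stands on its stem above the dish. Next I open the jaws and descend over the bar.

Emit:
drive_tool:
  motion: [0, 0, 5, 0, 0, 0, 5, 0, 0, 0, 5, 0, 0, 0, 5, 0, 0, 0, 5, 0, 0, 0, 0, 0]
  jaw: 0.45

```text
clock: 6.85
eef_pos: [559.7, 60.0, 209.3]
eef_rot: [3.141, -0.014, 1.684]
wrist_force: [0.3, -0.5, -0.9]
finger_gap: 37.1
```

```bash
python3 - <<'E'
from h import *
w=camera_info("wrist"); im=camera("wrist")
p,n=red(im,(314,275),45)
r=[ray(w,p),ray(camera_info("scene"),(357.1,202.5))]
print(p,n,tri(r),atz(w,p,199))
E
python3 to.py 560.3 60 168 1.689
```

```text
[316.73255814 287.80697674] 430 (array([559.35169602,  59.59358563, 195.91841544]), [0.92, 0.92]) [559.60266911  61.7047296  199.        ]
shift [-0.7  0.5 41.8] turn -0.005
6.9 [559.8  60.  209.8] [ 3.141 -0.014  1.684] F [ 0.1  0.3 -0.2] M [-0.04 -0.01  0.07] [ 0.03  0.33  1.48  0.01  1.34 -0.08] 40.93589044597595
```

Emit:
drive_tool:
  motion: [0, 0, 8, 0, 0, 0, 8, 0, 0, 0, 8, 0, 0, 0, 8, 0, 0, 0, 5, 0, 0, 0, 0, 0]

```text
clock: 7.4
eef_pos: [559.7, 60.6, 168.8]
eef_rot: [3.141, -0.014, 1.684]
wrist_force: [-1.3, 0.2, -0.1]
finger_gap: 51.9
```

```bash
python3 to.py 559.6 60.3 168 1.689
```

```text
shift [-0.3 -0.2  0.8] turn -0.005
7.4 [559.7  60.6 168.8] [ 3.141 -0.014  1.684] F [-1.3  0.2 -0.1] M [ 0.02 -0.07 -0.02] [ 0.04  0.36  1.53  0.01  1.25 -0.08] 51.85018302923031
```

Emit:
drive_tool:
  motion: [0, 0, 0, 0, 0, 0, 0, 0, 0, 0, 0, 0, 0, 0, 0, 0, 0, 0, 0, 0, 0, 0, 0, 0]
  jaw: 1
  grip_force: 30

```text
clock: 7.9
eef_pos: [560.2, 60.6, 169.5]
eef_rot: [3.139, -0.014, 1.684]
wrist_force: [0.5, 0.3, -3.9]
finger_gap: 17.7
```

```bash
python3 to.py 559.6 60.3 168 1.689
```

```text
shift [-0.3 -0.7  1.5] turn -0.005
7.9 [560.2  60.6 169.5] [ 3.139 -0.014  1.684] F [ 0.5  0.3 -3.9] M [-0.06 -0.18  0.13] [ 0.04  0.36  1.53  0.01  1.25 -0.08] 17.71881163885662
```

Emit:
drive_tool:
  motion: [0, 0, 0, 0.05, 0, 0, 0, 0.05, 0, 0, 0, 0.05, 0, 0, 0, 0.05]

```text
clock: 8.23
eef_pos: [560.4, 60.6, 169.5]
eef_rot: [3.142, -0.014, 1.479]
wrist_force: [0.3, 0.3, -1.2]
finger_gap: 17.4
```

```bash
python3 to.py 559.6 60.3 168 1.689
```

```text
shift [-0.4 -0.7  1.5] turn -0.21
8.2333 [560.4  60.6 169.5] [ 3.142 -0.014  1.479] F [ 0.3  0.3 -1.2] M [-0.08 -0.2   0.17] [0.04 0.36 1.53 0.01 1.25 0.12] 17.37537765825159
```

Turning works with low moments. I continue to about 0.8 rad, then go in small steps.

Emit:
drive_tool:
  motion: [0, 0, 0, 0.08, 0, 0, 0, 0.08, 0, 0, 0, 0.08, 0, 0, 0, 0.08, 0, 0, 0, 0.08, 0, 0, 0, 0.08, 0, 0, 0, 0.04]

```text
clock: 8.82
eef_pos: [560.8, 60.5, 169.5]
eef_rot: [-3.136, -0.012, 0.934]
wrist_force: [-0.5, 0.1, -0.9]
finger_gap: 17.6
```

```bash
python3 to.py 559.6 60.3 168 1.689
```

```text
shift [-0.9 -0.9  1.5] turn -0.755
8.8167 [560.8  60.5 169.5] [-3.136 -0.012  0.934] F [-0.5  0.1 -0.9] M [-0.18 -0.22  0.14] [0.04 0.36 1.53 0.01 1.25 0.67] 17.580453549968237
```

Emit:
drive_tool:
  motion: [0, 0, 0, 0.03, 0, 0, 0, 0.03, 0, 0, 0, 0.03]

```text
clock: 9.07
eef_pos: [560.9, 60.4, 169.5]
eef_rot: [-3.136, -0.011, 0.839]
wrist_force: [0.1, 0.1, -1.7]
finger_gap: 17.7
```

```bash
python3 to.py 559.6 60.3 168 1.689
```

```text
shift [-1.  -0.9  1.5] turn -0.85
9.0667 [560.9  60.4 169.5] [-3.136 -0.011  0.839] F [ 0.1  0.1 -1.7] M [-0.19 -0.15  0.15] [0.04 0.36 1.53 0.01 1.25 0.76] 17.68374261768347
```

Emit:
drive_tool:
  motion: [0, 0, 0, 0.025, 0, 0, 0, 0.025, 0, 0, 0, 0.025]

```text
clock: 9.32
eef_pos: [560.9, 60.3, 169.5]
eef_rot: [-3.136, -0.011, 0.76]
wrist_force: [0.6, -0.7, -1.9]
finger_gap: 17.9
```

```bash
python3 to.py 559.6 60.3 168 1.689
```

```text
shift [-1.  -0.9  1.5] turn -0.929
9.3167 [560.9  60.3 169.5] [-3.136 -0.011  0.76 ] F [ 0.6 -0.7 -1.9] M [-0.29 -0.16  0.17] [0.04 0.36 1.53 0.01 1.25 0.84] 17.917838528033773
```

Emit:
drive_tool:
  motion: [0, 0, 0, 0.02, 0, 0, 0, 0.02]

```text
clock: 9.48
eef_pos: [561.0, 60.3, 169.5]
eef_rot: [-3.136, -0.01, 0.718]
wrist_force: [0.7, 0.4, -2.1]
finger_gap: 17.4
```

```bash
python3 to.py 559.6 60.3 168 1.689
```

```text
shift [-1.  -0.9  1.5] turn -0.971
9.4833 [561.   60.3 169.5] [-3.136 -0.01   0.718] F [ 0.7  0.4 -2.1] M [-0.26 -0.2   0.2 ] [0.04 0.36 1.53 0.01 1.25 0.89] 17.386418442574357
```

Emit:
drive_tool:
  motion: [0, 0, 0, 0.02, 0, 0, 0, 0.02]

```text
clock: 9.65
eef_pos: [561.0, 60.3, 169.6]
eef_rot: [-3.136, -0.01, 0.675]
wrist_force: [-0.2, 0.2, -1.7]
finger_gap: 17.7
```

```bash
python3 to.py 559.6 60.3 168 1.689
```

```text
shift [-1.1 -0.9  1.6] turn -1.014
9.65 [561.   60.3 169.6] [-3.136 -0.01   0.675] F [-0.2  0.2 -1.7] M [-0.25 -0.18  0.21] [0.04 0.36 1.53 0.01 1.25 0.93] 17.68635319461498
```

Emit:
drive_tool:
  motion: [0, 0, 0, 0.02, 0, 0, 0, 0.02]

```text
clock: 9.82
eef_pos: [561.0, 60.3, 169.6]
eef_rot: [-3.135, -0.01, 0.631]
wrist_force: [0.2, 0.5, -1.5]
finger_gap: 17.5
```

```bash
python3 to.py 559.6 60.3 168 1.689
```

```text
shift [-1.1 -0.8  1.6] turn -1.058
9.8167 [561.   60.3 169.6] [-3.135 -0.01   0.631] F [ 0.2  0.5 -1.5] M [-0.23 -0.21  0.19] [0.04 0.36 1.53 0.01 1.25 0.97] 17.455411952910914
```

Emit:
drive_tool:
  motion: [0, 0, 0, 0.02, 0, 0, 0, 0.02]

```text
clock: 9.98
eef_pos: [561.0, 60.2, 169.6]
eef_rot: [-3.135, -0.01, 0.587]
wrist_force: [-0.6, 0.8, -1.5]
finger_gap: 17.8
```

```bash
python3 to.py 559.6 60.3 168 1.689
```

```text
shift [-1.2 -0.8  1.6] turn -1.102
9.9833 [561.   60.2 169.6] [-3.135 -0.01   0.587] F [-0.6  0.8 -1.5] M [-0.27 -0.16  0.18] [0.04 0.36 1.53 0.01 1.25 1.02] 17.78946778398787
```

Emit:
drive_tool:
  motion: [0, 0, 0, 0.02, 0, 0, 0, 0.02]

```text
clock: 10.15
eef_pos: [561.1, 60.2, 169.8]
eef_rot: [-3.135, -0.009, 0.543]
wrist_force: [0.4, 0.5, -1.0]
finger_gap: 17.8
```

```bash
python3 to.py 559.6 60.3 168 1.689
```

```text
shift [-1.3 -0.8  1.7] turn -1.146
10.15 [561.1  60.2 169.8] [-3.135 -0.009  0.543] F [ 0.4  0.5 -1. ] M [-0.31 -0.18  0.15] [0.04 0.36 1.53 0.01 1.25 1.06] 17.845720006113634
```

Emit:
drive_tool:
  motion: [0, 0, 0, 0.02, 0, 0, 0, 0.02]

```text
clock: 10.32
eef_pos: [561.2, 60.2, 169.9]
eef_rot: [-3.134, -0.009, 0.498]
wrist_force: [-0.8, 0.3, 0.5]
finger_gap: 17.4
```

```bash
python3 to.py 559.6 60.3 168 1.689
```

```text
shift [-1.3 -0.8  1.9] turn -1.191
10.3167 [561.2  60.2 169.9] [-3.134 -0.009  0.498] F [-0.8  0.3  0.5] M [-0.31 -0.13  0.15] [0.04 0.36 1.53 0.01 1.25 1.11] 17.40206274428229
```

Emit:
drive_tool:
  motion: [0, 0, 0, 0.015, 0, 0, 0, 0.015]

```text
clock: 10.48
eef_pos: [561.2, 60.2, 170.2]
eef_rot: [-3.134, -0.009, 0.464]
wrist_force: [-0.3, 0.4, 2.1]
finger_gap: 17.9
```

```bash
python3 to.py 559.6 60.3 168 1.689
```

```text
shift [-1.4 -0.8  2.2] turn -1.225
10.4833 [561.2  60.2 170.2] [-3.134 -0.009  0.464] F [-0.3  0.4  2.1] M [-0.35 -0.07  0.12] [0.04 0.36 1.53 0.01 1.25 1.14] 17.935313893006725
```

Emit:
drive_tool:
  motion: [0, 0, 0, 0.015, 0, 0, 0, 0.015]

```text
clock: 10.65
eef_pos: [561.4, 60.2, 170.7]
eef_rot: [-3.134, -0.01, 0.431]
wrist_force: [-1.2, 0.3, -0.5]
finger_gap: 17.7
```

```bash
python3 to.py 559.6 60.3 168 1.689
```

```text
shift [-1.6 -0.9  2.7] turn -1.258
10.65 [561.4  60.2 170.7] [-3.134 -0.01   0.431] F [-1.2  0.3 -0.5] M [-0.32  0.09  0.06] [0.04 0.36 1.53 0.01 1.25 1.17] 17.71311791636802
```

Emit:
drive_tool:
  motion: [0, 0, 0, 0.015, 0, 0, 0, 0.015]

```text
clock: 10.82
eef_pos: [561.4, 60.1, 170.7]
eef_rot: [-3.134, -0.009, 0.397]
wrist_force: [-0.1, 0.7, 0.8]
finger_gap: 17.3
```

```bash
python3 to.py 559.6 60.3 168 1.689
```

```text
shift [-1.6 -0.8  2.7] turn -1.292
10.8167 [561.4  60.1 170.7] [-3.134 -0.009  0.397] F [-0.1  0.7  0.8] M [-0.35 -0.12  0.11] [0.04 0.36 1.53 0.01 1.25 1.21] 17.345095080951918
```

Emit:
drive_tool:
  motion: [0, 0, 0, 0.015]

```text
clock: 10.9
eef_pos: [561.4, 60.1, 170.7]
eef_rot: [-3.134, -0.009, 0.381]
wrist_force: [-0.0, 0.0, 1.3]
finger_gap: 17.7
```

```bash
python3 to.py 559.6 60.3 168 1.689
```

```text
shift [-1.6 -0.8  2.7] turn -1.308
10.9 [561.4  60.1 170.7] [-3.134 -0.009  0.381] F [-0.   0.   1.3] M [-0.37  0.    0.13] [0.04 0.36 1.53 0.01 1.25 1.22] 17.664135801796103
```

Emit:
drive_tool:
  motion: [0, 0, 0, 0.015, 0, 0, 0, 0.015]

```text
clock: 11.07
eef_pos: [561.4, 60.1, 170.7]
eef_rot: [-3.134, -0.009, 0.348]
wrist_force: [-0.3, 0.2, 1.0]
finger_gap: 17.9
```

```bash
python3 to.py 559.6 60.3 168 1.689
```

```text
shift [-1.7 -0.8  2.7] turn -1.341
11.0667 [561.4  60.1 170.7] [-3.134 -0.009  0.348] F [-0.3  0.2  1. ] M [-0.3  -0.02  0.28] [0.04 0.36 1.53 0.01 1.25 1.26] 17.947212917930372
```

Emit:
drive_tool:
  motion: [0, 0, 0, 0.015, 0, 0, 0, 0.015]

```text
clock: 11.23
eef_pos: [561.4, 60.1, 170.7]
eef_rot: [-3.134, -0.009, 0.315]
wrist_force: [0.0, -0.6, 1.3]
finger_gap: 17.9
```

```bash
python3 to.py 559.6 60.3 168 1.689
```

```text
shift [-1.7 -0.7  2.7] turn -1.374
11.2333 [561.4  60.1 170.7] [-3.134 -0.009  0.315] F [ 0.  -0.6  1.3] M [-0.39  0.05  0.47] [0.04 0.36 1.53 0.01 1.25 1.29] 17.948550783316627
```

The moment rose from 0.13 to 0.47 N m while the handle stalled, and the lid had already risen about 1 mm on its seal. That is the stop, so I ease off slightly and start lifting along the hinge arc.

Emit:
drive_tool:
  motion: [0, 0, 0, -0.01, 0, 0, 0, 0, 0.6, 0.1, -3, 0, 0.8, 0.2, -3, 0, 0.8, 0.2, -3, 0]
  grip_force: 40

```text
clock: 11.65
eef_pos: [562.6, 60.2, 176.4]
eef_rot: [-3.132, -0.004, 0.325]
wrist_force: [4.3, 0.5, -14.8]
finger_gap: 17.4
```

```bash
python3 to.py 559.6 60.3 168 1.689
```

```text
shift [-2.8 -1.   8.4] turn -1.364
11.65 [562.6  60.2 176.4] [-3.132 -0.004  0.325] F [  4.3   0.5 -14.8] M [-0.31 -0.54  0.35] [0.04 0.36 1.51 0.01 1.27 1.28] 17.39619005798624
```

Emit:
drive_tool:
  motion: [1, 0.2, -3.5, 0, 1, 0.2, -3.5, 0, 1, 0.2, -3.5, 0]

```text
clock: 11.9
eef_pos: [564.8, 60.5, 185.0]
eef_rot: [-3.13, 0.002, 0.325]
wrist_force: [4.4, -0.4, -14.1]
finger_gap: 17.5
```

```bash
python3 to.py 559.6 60.3 168 1.689;  python3 - <<'E'
from h import *
s=camera("scene"); cv2.imwrite("pics/s4.png",cv2.resize(s[120:390,240:520,::-1],None,fx=2,fy=2))
E
```

```text
shift [-5.  -1.3 17.1] turn -1.364
11.9 [564.8  60.5 185. ] [-3.13e+00  2.00e-03  3.25e-01] F [  4.4  -0.4 -14.1] M [-0.09 -0.45  0.31] [0.04 0.36 1.49 0.01 1.3  1.28] 17.53274054360203
```

View pics/s4.png

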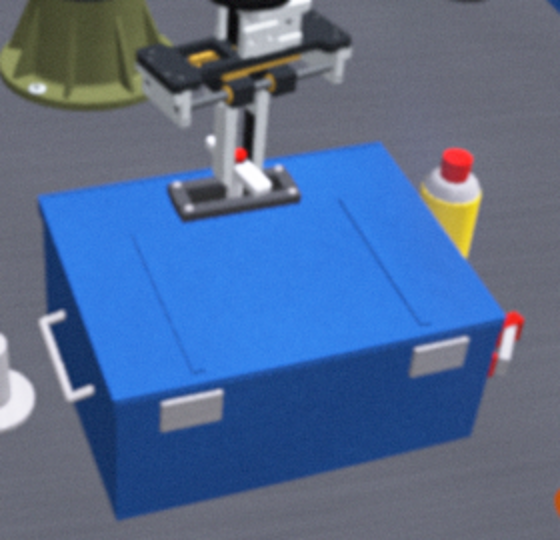

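The crop shows the gripper on the turned bar with the dish following it up. Force is steady at about 14 N, so I continue along the arc.

Emit:
drive_tool:
  motion: [1.4, 0.3, -4.5, 0, 1.5, 0.3, -4.5, 0, 1.6, 0.3, -4.5, 0, 1.8, 0.3, -4.5, 0, 1.9, 0.4, -4.5, 0, 2.0, 0.4, -4.5, 0]

```text
clock: 12.45
eef_pos: [575.5, 61.8, 214.2]
eef_rot: [-3.129, 0.004, 0.325]
wrist_force: [3.7, 0.4, -14.5]
finger_gap: 17.5
```

```bash
python3 to.py 559.6 60.3 168 1.689
```

```text
shift [-15.4  -3.   46.3] turn -1.364
12.45 [575.5  61.8 214.2] [-3.129  0.004  0.325] F [  3.7   0.4 -14.5] M [ 0.09 -0.29  0.23] [0.04 0.36 1.42 0.01 1.37 1.28] 17.484088216711235
```

Emit:
drive_tool:
  motion: [2.2, 0.4, -4.7, 0, 2.4, 0.4, -4.7, 0, 2.6, 0.5, -4.7, 0, 2.7, 0.5, -4.7, 0, 2.9, 0.6, -4.7, 0, 3.1, 0.6, -4.7, 0, 3.3, 0.6, -4.7, 0, 3.4, 0.6, -4.7, 0]

```text
clock: 13.12
eef_pos: [599.9, 64.9, 254.8]
eef_rot: [-3.127, 0.007, 0.325]
wrist_force: [2.4, -0.7, -15.5]
finger_gap: 17.9
```

```bash
python3 to.py 559.6 60.3 168 1.689
```

```text
shift [-39.   -7.2  87.2] turn -1.364
13.1167 [599.9  64.9 254.8] [-3.127  0.007  0.325] F [  2.4  -0.7 -15.5] M [0.07 0.06 0.27] [0.04 0.4  1.28 0.01 1.48 1.29] 17.94434074438556
```

Emit:
drive_tool:
  motion: [0, 0, 0.5, 0, 0, 0, 0.5, 0, 0, 0, 0, 0]
  grip_force: 15

```text
clock: 13.37
eef_pos: [600.9, 65.1, 256.4]
eef_rot: [-3.128, 0.004, 0.324]
wrist_force: [1.3, 0.1, -13.0]
finger_gap: 18.5
```

Emit:
drive_tool:
  motion: [0, 0, 0, 0, 0, 0, 0, 0, 0, 0, 0, 0, 0, 0, 0, 0, 0, 0, 0, 0, 0, 0, 0, 0]
  jaw: 0.45

```text
clock: 13.87
eef_pos: [602.8, 65.2, 262.1]
eef_rot: [-3.132, -0.007, 0.324]
wrist_force: [0.6, -0.0, -0.2]
finger_gap: 51.1
```

```bash
python3 to.py 559.6 60.3 168 1.689
```

```text
shift [-43.2  -8.2  93.8] turn -1.365
13.8667 [602.8  65.2 262.1] [-3.132 -0.007  0.324] F [ 0.6 -0.  -0.2] M [-0.03  0.02 -0.01] [0.04 0.39 1.27 0.01 1.48 1.29] 51.122273532778266
```

Released, with no force on the wrist. Next I retreat straight up.

Emit:
drive_tool:
  motion: [0, 0, -8, 0, 0, 0, -10, 0, 0, 0, -12, 0, 0, 0, -15, 0, 0, 0, -15, 0, 0, 0, -15, 0, 0, 0, 0, 0, 0, 0, 0, 0]

```text
clock: 14.53
eef_pos: [602.4, 64.1, 346.5]
eef_rot: [-3.133, -0.011, 0.324]
wrist_force: [0.4, -0.2, -0.1]
finger_gap: 51.5
```

```bash
python3 to.py 559.6 60.3 168 1.689;  python3 - <<'E'
from h import *
s=camera("scene"); t=camera("top"); cv2.imwrite("pics/s5.png",np.hstack([s[60:400,130:530,::-1],t[60:400,130:530,::-1]]))
E
```

```text
shift [-43.8  -8.4 178.1] turn -1.365
14.5333 [602.4  64.1 346.5] [-3.133 -0.011  0.324] F [ 0.4 -0.2 -0.1] M [ 0.02 -0.02  0.01] [0.04 0.37 1.11 0.01 1.65 1.29] 51.53217973374208
```

View pics/s5.png

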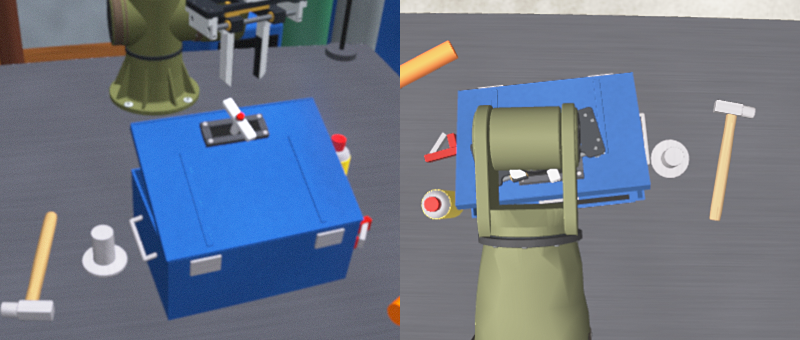

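The scene view shows the lid open, the handle popped and turned with the gripper clear above it, and the bystanders in place. I'll measure the lid angle from the button's position at (370,177).

Run:
```python
from h import *
from scipy.optimize import minimize_scalar as ms
i=camera_info("scene"); bx=np.array([.993,.118,0]); H=np.array([560.3,60,0])+205*bx; H[2]=140
for k in range(2):
    im=camera("scene"); p,n=red(im,(370,177),10); c,v=ray(i,p)
    f=lambda q: np.linalg.norm(np.cross(H+213.3*(-bx*np.cos(.28+q)+np.array([0,0,np.sin(.28+q)]))-c,v))
    r=ms(f,bounds=(0,.9),method="bounded"); print(p,n,"lid",r.x,"miss",r.fun)
```

```text
[369.89473684 176.21052632] 38 lid 0.42037764517492643 miss 0.5984842105670225
[369.89473684 176.21052632] 38 lid 0.42037764517492643 miss 0.5984842105670225
```

Emit:
drive_tool:
  motion: [0, 0, 0, 0, 0, 0, 0, 0, 0, 0, 0, 0, 0, 0, 0, 0, 0, 0, 0, 0, 0, 0, 0, 0]

```text
clock: 15.23
eef_pos: [601.7, 64.2, 342.5]
eef_rot: [-3.131, -0.005, 0.324]
wrist_force: [-0.0, -0.8, -0.1]
finger_gap: 52.4
```

Run:
```python
from h import *
p,n=red(camera("scene"),(370,177),10); print(p,n)
```

```text
[369.89473684 176.21052632] 38
```

The lid stands still at about 0.42 rad, so I hand in.

```bash
python3 -c "from cell import *; print(sign_off())"
```

```text
the job is handed in; nothing more can be done
None
```

The toolbox is open and I handed the job in at about 15 s on the robot's clock. The sign-off gave no verdict.

- **Button:** I pressed it gently, with a peak of about 16 N at the wrist readings, and the T-handle popped out and rose with the finger.
- **Turn:** I turned the handle clockwise until the twisting moment rose from 0.13 to 0.47 N m, at about 1.35 rad, and stopped there. As it turned, the lid rose about 1 mm, less than the 3 mm the text gives for the seal.
- **Lift:** I lifted the lid along its hinge arc with a steady pull of about 15 N, then let go and backed straight up.

**Last checks:**
- **Lid:** the scene camera puts it at about 0.42 rad, roughly 100 mm at the front edge. It had not moved between pictures 0.7 s apart.
- **Handle:** it is popped and turned.
- **Gripper:** it is clear, with about 0 N at the wrist.
- **Bystanders:** all look in place by eye; I did not measure them.

One disagreement: from the tool's height at release I expected about 0.45 rad, slightly more than the camera's 0.42. Both are above the required 0.36.

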